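Close the dark-germination tray with its tongued cover board

TASK

Close the germination tray over the seed dish: pick up the loose cover board by its batten, hold it at an angle with the tongue edge low, and work the tongue under the lip into the groove at the far side of the tray, pushing gently against the sprung seal. Keeping that push, lower the near edge until it drops behind the near rail and the board lies flat and fully seated, then let go. Do not crush the seal or force the board down hard, and leave the dish and the things nearby where they are.

Things in the scene. Friction and masses are not known exactly. Their poses are not given: they have to be found in the camera images.
- board_grip (a point): Centre of the batten on top of the loose plywood cover board, half-way up it and 27 mm above the board's underside. Grip here: batten 16 mm thick (x), 70 mm long (y), 30 mm tall (z). +x points to the tongue, whose tip is 77 mm away; the opposite (near) edge is 65 mm away in -x. z is up out of the top.
- board: The cover board, flat on the table at first; about 220 g, varies. Body 130 (x) x 120 (y) x 12 mm, origin at the centre of its underside. From its +x edge a tongue 112 mm wide sticks out 12 mm, its faces 2 and 7 mm above the underside.
- tray: Fixed plywood tray, origin on the table under the middle of its opening, +x from near rail to groove. x -92 to 118 mm, y -72 to 72 mm; wall tops 26 mm high, on which the seated board lies. The wooden frame on it (near rail, side cheeks, groove) is clamped in slots: square and centred in y, but up to 12 mm forward or back along x, differently each time and not measured: feel or see it.
- groove_nominal (a point): Where the middle of the seal's free face would be if the frame sat at nominal; fixed to the tray at x 74 mm, z 32 mm. The real one is up to 12 mm nearer or farther. The groove opens to -x, from the wall top (z 26 mm) to the upper lip (underside z 38, top z 44 mm); the lip's edge is 3 mm nearer (-x) than the seal's free face.
- rail_nominal (a point): Top of the near rail's inner face if the frame sat at nominal; tray x -65 mm, z 34 mm. The rail shifts with the groove: seal's free face to rail's inner face is always 139 mm, the board with tongue 142 mm. So the seal must be pushed in over 3 mm for the near edge to drop behind the rail. Side cheeks: inner faces y +-64.5 mm, top z 34 mm.
- seal (a joint): Travel of the sprung black rubber seal strip in the groove, m: 0 free, grows as the tongue pushes it towards the tray's +x. 2 N per mm. About 0.003 (6 N) with the board seated, when it holds the board against the near rail; crushed beyond 0.007 (14 N). While lowering, a push of 9 to 11 N is good.
- dish: Round petri dish of seeds, 71 mm across, 14 mm tall, standing on the tray's floor (top of the dish 19 mm above the table); origin under its centre. Leave it alone.
- timer: Bystander: low square timer 64 x 64 x 21 mm on the table to the right of the tray, origin under its centre. Leave it alone. Behind it stands a tall fixed microscope (table area x 0.53 to 0.82, y -0.37 to -0.13 m, over 0.3 m high): keep the arm clear of it, passing on the robot's side.
- slide_pack: Bystander: white box of glass slides 30 x 78 x 28 mm on the table beyond the board, origin under its centre. Leave it alone.

How it is judged:
On the way:
1. the tongue is in the groove and presses the seal in at least 2 mm while the board is still angled by at least 0.06 rad (value of joint seal above 0.002 m and angle between board's own z axis and vertical above 0.06 rad), for 0.1 s.
At the end, for the whole second after the job is handed in: The board lies flat on the tray (tilt under 0.022 rad, batten centre 50 to 55 mm above the table, square to the tray within 0.06 rad), its tongue in the groove still pressing the seal in by more than 1.5 mm, and at rest (angle between board's own z axis and vertical below 0.022 rad and z of board_grip in the frame of tray between 0.05 and 0.055 m and value of joint seal above 0.0015 m and angle between the x axis of board and the x axis of tray, either way round below 0.06 rad and linear speed of board below 0.01 m/s); the robot touches nothing.
It fails at once if the seal is crushed (pushed in more than 7 mm, 14 N) (value of joint seal above 0.007 m).
It fails at once if the board is forced on the tray with more than 40 N (contact force between board and tray above 40 N).
It fails at once if the dish is moved more than 15 mm (distance of dish from where it was at the start of the episode above 0.015 m).
It fails at once if the timer is moved more than 20 mm (distance of timer from where it was at the start of the episode above 0.02 m).
It fails at once if the slide pack is moved more than 20 mm (distance of slide_pack from where it was at the start of the episode above 0.02 m).
It also fails if it takes over 51 s, if anything falls off the work surface, if the arm or the gripper's body presses on something with over 40 N, if the wrist force passes 120 N, or if a joint passes its speed limit or range.

ROBOT

A 6-joint arm with a two-finger parallel gripper is mounted at the origin on a cart in front of the work surface, level with it; the furniture and walls round the work are solid. World frame = base frame: x ahead of the robot, y to its left, z up, the work surface at z = 0. Lengths are in m, angles in rad, forces in N, time in s.
With the tool pointing down it reaches from about 0.3 to 0.95 m from the base axis. Payload 3.1 kg.
Tool frame: the origin (TCP) lies midway between the tips of the shut fingers; the grasp point (between the pads) lies 19 mm behind it; z points along the fingers, y is the direction in which the jaws open and shut (so a half turn about z gives the same grasp; the last joint's range is limited). The gripper opens to 85 mm and grips with 20 to 120 N. Pads are 22 mm wide; open, the fingers measure 114 mm over their backs; the gripper's body (76 mm by 85 mm) begins 54 mm behind the grasp point. The pads swing forward as they close: fully open they stand 13 mm farther back than shut.
Start: joints at [-0.07, 0.308, 1.634, -0, 1.2, -0.07], TCP at [0.625, -0, 0.231] pointing down, gripper open.
Joint ranges: [-3.06, 3.06], [-0.79, 1.96], [0.05, 2.63], [-1.19, 4.34], [0.05, 2.64], [-2.94, 2.94]. Speed limits (rad/s): [2.79, 2.79, 3.14, 3.14, 3.14, 3.14].

INTERFACE

Orientations are given as a unit quaternion [x, y, z, w].
In Python, from cell import manip gives the robot as it stands. The module is installed in compiled form; this text tells all that it offers.
- The arm moves only by the shell command python3 -m handwheel 'ROWS' [FORCE]. ROWS is JSON, one flat list of numbers, 7 for each row, row after row: the shift along the tool's x, y, z in mm, then the turn, a rotation vector about the tool's x, y, z in rad, then the opening in per cent of the stroke, from 0 (shut) to 100 (fully open). A call has exactly 8 rows; each row is the pose to reach, as a shift and turn from the pose commanded when the call began, along the tool's axes at that moment; what a row does not reach only later rows make up. A row lasts 1/10 s, in which the tool goes at most 50 mm and 8.59 degrees, less where a joint would pass 70% of its speed; a pose out of reach is approached as far as the arm can. A call with a gripper value outside its range is refused whole. The fingers move at their own pace and stop on an object; FORCE is the grip in N (left out, the last holds). Time passes only in rows, so rows that repeat a pose let the fingers close, or fill a call up. It gives the time, the measured TCP pose, the force and the opening at its end, in the units of the state.
- manip.sense(): the state, without advancing time (a new reading comes with each control period).
- manip.capture(name): name is "scene" or "side" or "wrist"; returns the picture (384x512x3 uint8, red, green, blue); there is no depth.
- manip.calibration(name): a dict with "mtx" (3x3 intrinsics, pixels), "dist" ([k1, k2, p1, p2, k3] as OpenCV has them; the pictures are not rectified), "position" and "attitude" of the camera in the world. Camera axes: x right, y down, z forward; pixel columns grow to the right and rows downward; lengths in m; the calibration is good to about 2 mm. A picture is of the moment at which its call begins: read the wrist's pose just before it. calibration takes no time and is no camera call; for the wrist camera it gives the pose at the moment of the call.
- manip.hand_in(): hands the job in, once; it reports no verdict.
The state is a dict: "time_s": time; "qpos": joint angles; "qd": joint speeds; "tau": joint torques, N m; "eef_pos": TCP position; "tcp_rot": TCP orientation; "ft_force": force on the tool from outside, world axes, zero at the start; "torque": the same for the moment, N m; "width": finger opening in m.
Only numpy, scipy, OpenCV 4.12 (cv2) and the standard library are available. Lean on these libraries where they do the work, as an engineer would, in place of code of your own. Each camera call takes 0.05 s, during which the arm holds its last target. There are 200 camera calls.

## Working session

There is one attempt and no reset: what is moved stays moved. The work goes in short steps, Python scripts to look and compute and a shell command to move; the robot and the scene stay as the last step left them, time stands still between calls to the robot, and variables do not carry over. Pictures are saved under pics/ and viewed, about 8 in all and at most 12, crops included, and the job is handed in when it is done.

```bash
mkdir -p pics
python3 - <<'E'
from cell import manip
import cv2,numpy as np
s=manip.sense()
for k,v in s.items(): print(k,np.round(v,4))
ims=[]
for n in ["scene","side","wrist"]:
    c=manip.calibration(n)
    print(n,{k:np.round(v,4).tolist() for k,v in c.items()})
    im=manip.capture(n)[:,:,::-1]; cv2.imwrite(f"pics/{n}0.png",im)
E
```

```text
time_s 0.0
qpos [-0.0697  0.309   1.6352  0.      1.1997 -0.0697]
qd [-0.0017  0.0009  0.0005 -0.0011 -0.001  -0.0002]
tau [ 1.00000e-04 -4.15252e+01 -2.76667e+01 -2.00000e-04  1.01000e-02
 -0.00000e+00]
eef_pos [0.6242 0.     0.2301]
tcp_rot [ 7.071e-01  7.071e-01 -7.000e-04 -9.000e-04]
ft_force [ 0.1195 -0.0345 -0.474 ]
torque [ 0.0067  0.0041 -0.001 ]
width 0.0854
scene {'mtx': [[413.6054, 0.0, 253.2588], [0.0, 413.6054, 190.4441], [0.0, 0.0, 1.0]], 'dist': [-0.1442, 0.0, 0.0, 0.0, 0.0], 'position': [-0.0654, -0.5995, 0.9818], 'attitude': [0.8593, -0.3328, 0.1471, -0.3595]}
side {'mtx': [[361.0253, 0.0, 260.9679], [0.0, 361.0253, 194.3922], [0.0, 0.0, 1.0]], 'dist': [-0.0503, 0.0, 0.0, 0.0, 0.0], 'position': [0.1921, -0.8274, 0.3991], 'attitude': [0.8025, -0.1685, 0.1128, -0.5612]}
wrist {'mtx': [[324.178, 0.0, 254.5654], [0.0, 324.178, 195.0156], [0.0, 0.0, 1.0]], 'dist': [-0.0479, 0.0, 0.0, 0.0, 0.0], 'position': [0.6242, 0.0786, 0.3718], 'attitude': [0.9879, 0.0003, -0.0006, 0.1548]}
```

View pics/scene0.png

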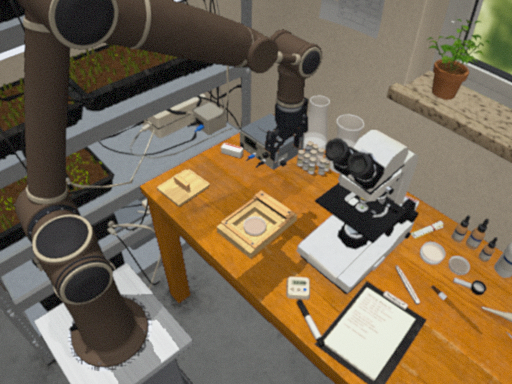

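View pics/side0.png

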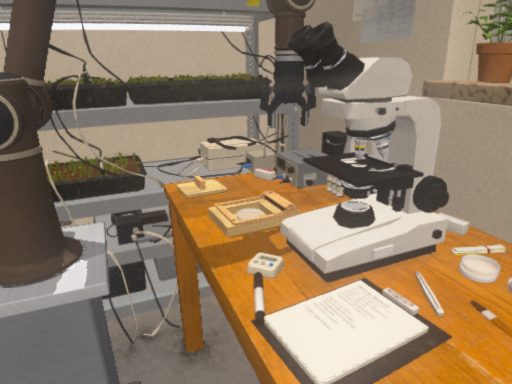

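View pics/wrist0.png

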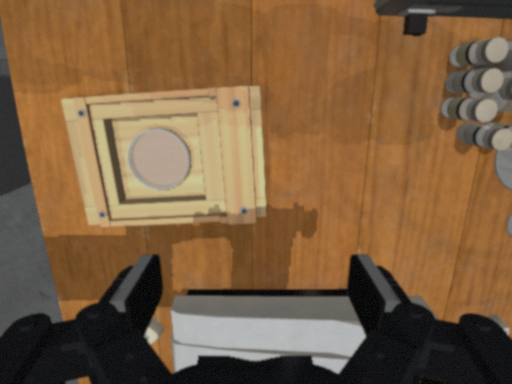

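The scene view has the board at about (183,187), with the batten on top at (184,180). The tray is at (257,222), the dish at (257,226), the timer at (299,287) and the slide pack at (232,151). The wrist view shows the tray at pixels (65–265, 88–225), with the lip side towards image right (+x).

```bash
cat > h.py <<'E'
import numpy as np,cv2
from scipy.spatial.transform import Rotation as R
def ray(c,uv):
    p=cv2.undistortPoints(np.array(uv,float).reshape(-1,1,2),np.array(c["mtx"]),np.array(c["dist"])).reshape(-1,2)
    d=R.from_quat(c["attitude"]).apply(np.c_[p,np.ones(len(p))])
    return np.array(c["position"]),d
def plane(c,uv,z):
    o,d=ray(c,uv); return o+d*((z-o[2])/d[:,2])[:,None]
def tri(cs,uvs):
    A=np.zeros((3,3));b=np.zeros(3)
    L=[]
    for c,uv in zip(cs,uvs):
        o,d=ray(c,[uv]);d=d[0]/np.linalg.norm(d[0]);M=np.eye(3)-np.outer(d,d);A+=M;b+=M@o;L.append((o,M))
    p=np.linalg.solve(A,b); return p,[float(np.linalg.norm(M@(p-o))) for o,M in L]
E
python3 - <<'E'
from cell import manip
from h import *
cs={n:manip.calibration(n) for n in ["scene","side","wrist"]}
print("board scene",plane(cs["scene"],[(183,187),(157,186),(182,204),(209,186),(186,170)],.012).round(3))
print("board side",plane(cs["side"],[(200,188)],.012).round(3))
print("dish scene",plane(cs["scene"],[(256,226)],.019).round(3),"wrist",plane(cs["wrist"],[(160,158)],.019).round(3))
print("tray wrist",plane(cs["wrist"],[(63,100),(90,226),(265,218),(260,87)],.026).round(3))
print("slide",plane(cs["scene"],[(232,151)],.02).round(3))
im=cv2.imread("pics/scene0.png")[150:270,140:310]
im2=cv2.imread("pics/wrist0.png")[70:240,50:280]
a=cv2.resize(im,(680,480),interpolation=cv2.INTER_CUBIC); cv2.imwrite("pics/c1.png",a)
cv2.imwrite("pics/c2.png",cv2.resize(im2,None,fx=3.4,fy=3.4,interpolation=cv2.INTER_CUBIC))
E
```

```text
board scene [[0.452 0.294 0.012]
 [0.389 0.358 0.012]
 [0.403 0.231 0.012]
 [0.521 0.239 0.012]
 [0.511 0.358 0.012]]
board side [[0.45  0.281 0.012]]
dish scene [[ 0.514 -0.003  0.019]] wrist [[0.519 0.008 0.019]]
tray wrist [[ 0.424  0.072  0.026]
 [ 0.431 -0.071  0.026]
 [ 0.636 -0.06   0.026]
 [ 0.629  0.083  0.026]]
slide [[0.695 0.323 0.02 ]]
```

```bash
python3 -m handwheel '[40,-26,0,0,0,0,100, 80,-52,0,0,0,0,100, 120,-78,0,0,0,0,100, 160,-104,0,0,0,0,100, 200,-130,0,0,0,0,100, 235,-152,0,0,0,0,100, 250,-164,0,0,0,0,100, 250,-164,0,0,0,0,100]' 40
python3 - <<'E'
from cell import manip
from h import *
import json
s=manip.sense();print(s["time_s"],np.round(s["eef_pos"],4),np.round(s["tcp_rot"],4))
c=manip.calibration("wrist"); json.dump({k:np.array(v).tolist() for k,v in c.items()},open("w1.json","w"))
im=manip.capture("wrist")[:,:,::-1]; cv2.imwrite("pics/w1.png",im)
b=cv2.imread("pics/c2.png"); 
a=cv2.resize(im[:270],(800,422),interpolation=cv2.INTER_CUBIC)
cv2.imwrite("pics/w1v.png",a)
E
```

```text
time_s: 0.95
eef_pos: [0.459, 0.2519, 0.2309]
tcp_rot: [0.706, 0.709, -0.0, -0.001]
ft_force: [-0.8, -1.0, -0.2]
width: 0.0855
0.95 [0.459  0.2519 0.2309] [ 7.057e-01  7.085e-01 -4.000e-04 -5.000e-04]
```

View pics/w1v.png

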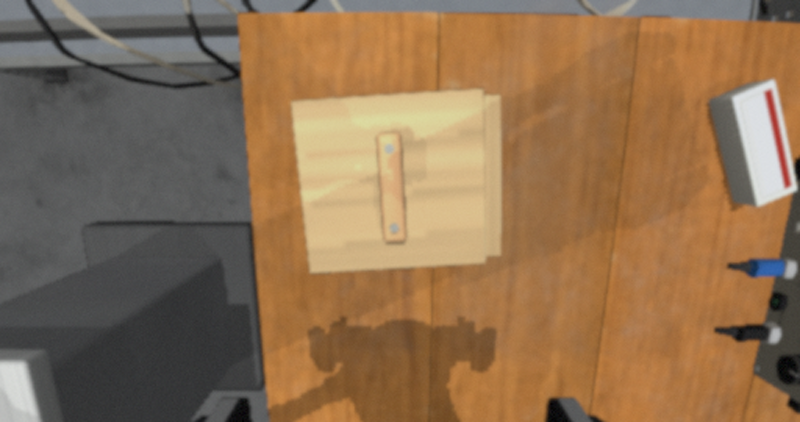

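View pics/c2.png

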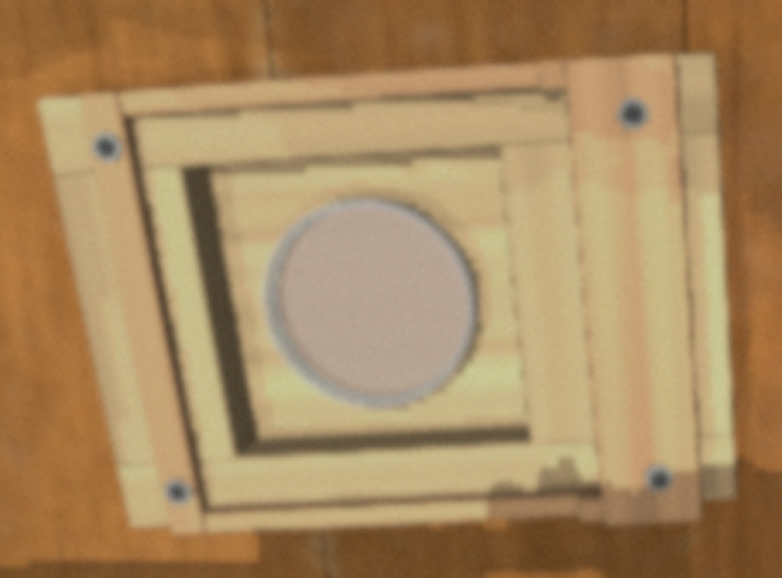

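The w1 view (crop scale 1.5625) shows the board body with corners (293,102), (484,91), (486,263) and (311,272). The tongue is on the +x side at u≈501, and the batten top spans (378,133)–(405,243). The tray crop (scale 3.4) has the rail's inner edge running (122,95)–(207,512), the lip edge (568,62)–(603,520), and the tray ends at u≈40–132 and 714–735.

Run:
```python
from cell import manip
from h import *
import json
w1=json.load(open("w1.json"))
w0=dict(w1,position=[.6242,.0786,.3718],attitude=[.9879,.0003,-.0006,.1548])
f=lambda l:np.array(l,float)/1.5625
g=lambda l:np.array(l,float)/3.4+[50,70]
def ang(p,q): d=q-p; return np.arctan2(d[1],d[0])
B=plane(w1,f([(293,102),(484,91),(486,263),(311,272),(500,96),(501,256)]),.012)
print(B.round(4)); print("tongue tip z~.007",plane(w1,f([(500,96),(501,256)]),.007).round(4))
print("yaws",ang(B[0],B[1]),ang(B[3],B[2]),ang(B[3],B[0])-np.pi/2,ang(B[2],B[1])-np.pi/2)
T=plane(w1,f([(378,133),(400,132),(405,241),(384,243),(389,149),(394,229)]),.042)
print("batten",T.round(4),T[:4].mean(0),"yaw",ang(T[3],T[0])-np.pi/2,ang(T[2],T[1])-np.pi/2,ang(T[5],T[4])-np.pi/2)
for n,l,z in [("outer-",[(40,100),(132,527)],.026),("outer+",[(714,53),(735,497)],.026),("railin",[(122,95),(207,512)],.034),("railout",[(80,97),(170,530)],.034),("lip",[(568,62),(603,520)],.044),("lipR",[(675,55),(700,520)],.044),("sideN",[(130,93),(562,62)],.034),("sideS",[(175,532),(600,521)],.034),("dish",[(376,302)],.019),("screws groove",[(632,114),(659,480)],.044),("screws rail",[(106,147),(178,491)],.034)]:
    P=plane(w0,g(l),z); print(n,P.round(4).tolist(),P.mean(0).round(4), ang(P[0],P[-1]))
```

```text
[[0.3882 0.3566 0.012 ]
 [0.5155 0.3639 0.012 ]
 [0.5231 0.2468 0.012 ]
 [0.3951 0.2395 0.012 ]
 [0.5263 0.3609 0.012 ]
 [0.5337 0.2521 0.012 ]]
tongue tip z~.007 [[0.5272 0.3613 0.007 ]
 [0.5347 0.251  0.007 ]]
yaws 0.05785882526189494 0.05722564966560407 0.0587211038211104 0.06483666075884242
batten [[0.446  0.3362 0.042 ]
 [0.4597 0.3368 0.042 ]
 [0.4634 0.2683 0.042 ]
 [0.4495 0.2669 0.042 ]
 [0.4529 0.3266 0.042 ]
 [0.4561 0.2762 0.042 ]] [0.45465305 0.30207665 0.042     ] yaw 0.05045535348259733 0.0537047158506514 0.06435786930267628
outer- [[0.4222, 0.0723, 0.026], [0.4296, -0.0696, 0.026]] [0.4259 0.0014 0.026 ] -1.5186394678113242
outer+ [[0.6293, 0.0843, 0.026], [0.6371, -0.0579, 0.026]] [0.6332 0.0132 0.026 ] -1.515799363964654
railin [[0.4524, 0.0735, 0.034], [0.4607, -0.0606, 0.034]] [0.4566 0.0065 0.034 ] -1.509151090801461
railout [[0.4394, 0.0731, 0.034], [0.4471, -0.0671, 0.034]] [0.4433 0.003  0.034 ] -1.5162886712763992
lip [[0.5876, 0.0816, 0.044], [0.5941, -0.0588, 0.044]] [0.5908 0.0114 0.044 ] -1.5243157947139547
lipR [[0.618, 0.0834, 0.044], [0.6253, -0.0588, 0.044]] [0.6216 0.0123 0.044 ] -1.5194134714527856
sideN [[0.455, 0.074, 0.034], [0.5847, 0.0817, 0.034]] [0.5198 0.0778 0.034 ] 0.05879977438248145
sideS [[0.4487, -0.0679, 0.034], [0.5922, -0.0634, 0.034]] [ 0.5204 -0.0656  0.034 ] 0.03140336715157273
dish [[0.5196, 0.0073, 0.019]] [0.5196 0.0073 0.019 ] 0.0
screws groove [[0.6055, 0.0672, 0.044], [0.6122, -0.0451, 0.044]] [0.6089 0.0111 0.044 ] -1.5110840281704399
screws rail [[0.4453, 0.0584, 0.034], [0.4519, -0.0531, 0.034]] [0.4486 0.0026 0.034 ] -1.5109336214141855
```

```bash
python3 -m handwheel '[10,-1,20,0,0,-0.01,100, 20,-2,45,0,0,-0.02,100, 30,-3,70,0,0,-0.04,100, 40,-4,95,0,0,-0.054,100, 51,-5,110,0,0,-0.054,100, 51,-5,110,0,0,-0.054,100, 51,-5,110,0,0,-0.054,100, 51,-5,110,0,0,-0.054,100]' 40
python3 - <<'E'
from cell import manip
from h import *
import json
s=manip.sense();print(s["time_s"],np.round(s["eef_pos"],4),np.round(s["tcp_rot"],4))
c=manip.calibration("wrist"); json.dump({k:np.array(v).tolist() for k,v in c.items()},open("w2.json","w"))
im=manip.capture("wrist")[:,:,::-1]; cv2.imwrite("pics/w2.png",im)
cv2.imwrite("pics/w2v.png",cv2.resize(im,(800,600),interpolation=cv2.INTER_CUBIC))
E
```

```text
time_s: 1.8
eef_pos: [0.4574, 0.3005, 0.1224]
tcp_rot: [0.688, 0.726, 0.001, 0.0]
ft_force: [-0.8, 0.3, 0.3]
width: 0.0853
1.8 [0.4574 0.3005 0.1224] [6.881e-01 7.256e-01 9.000e-04 5.000e-04]
```

View pics/w2v.png

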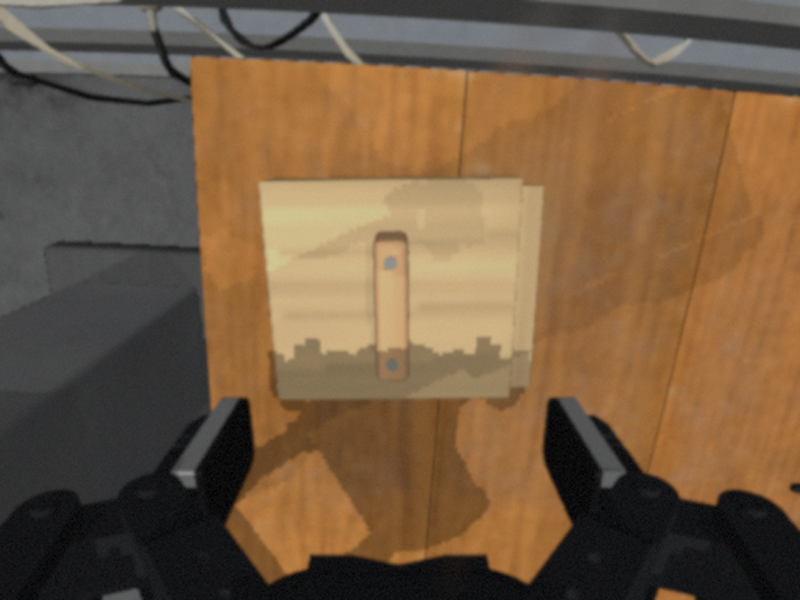

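The w2 view (scale 1.5625) shows the screws at (390,263) and (392,365). The batten top spans (375,233)–(408,380) and is square to the jaws. I'll triangulate against w1.

Run:
```python
from h import *
import json
w1=json.load(open("w1.json"));w2=json.load(open("w2.json"))
k=1.5625
P=[]
for a,b in [((389,149),(390,263)),((394,229),(392,365)),((293,102),(261,182)),((311,272),(280,399)),((484,91),(520,178)),((486,263),(510,397))]:
    p,e=tri([w1,w2],[np.array(a)/k,np.array(b)/k]); print(p.round(4),np.round(e,4))
print(plane(w2,np.array([(390,263),(392,365),(375,238),(408,238),(376,380),(406,380)])/k,.042).round(4))
B=plane(w2,np.array([(261,182),(520,178),(510,397),(280,399)])/k,.012);print(B.round(4),B.mean(0))
s=w2["attitude"];
```

```text
[0.4526 0.3266 0.0392] [0.0002 0.0002]
[0.456  0.2756 0.0382] [0.0001 0.0001]
[0.3871 0.357  0.0084] [0.0004 0.0004]
[0.395  0.2395 0.0118] [0.0001 0.0001]
[ 0.5177  0.3653 -0.0042] [0.0003 0.0003]
[0.5235 0.2464 0.0099] [0.0001 0.0001]
[[0.4525 0.3272 0.042 ]
 [0.4559 0.2773 0.042 ]
 [0.4453 0.3382 0.042 ]
 [0.4599 0.3389 0.042 ]
 [0.4485 0.269  0.042 ]
 [0.463  0.2698 0.042 ]]
[[0.3877 0.3574 0.012 ]
 [0.5136 0.366  0.012 ]
 [0.523  0.2475 0.012 ]
 [0.3949 0.2395 0.012 ]] [0.45479165 0.30258633 0.012     ]
```

```bash
python3 -m handwheel '[1,-2,25,0,0,-0.007,100, 1.5,-3,50,0,0,-0.007,100, 1.5,-3,75,0,0,-0.007,100, 1.5,-3,90,0,0,-0.007,100, 1.5,-3,99,0,0,-0.007,100, 1.5,-3,104,0,0,-0.007,60, 1.5,-3,104,0,0,-0.007,30, 1.5,-3,104,0,0,-0.007,0]' 40; python3 -m handwheel '[0,0,0,0,0,0,0, 0,0,0,0,0,0,0, 0,0,0,0,0,0,0, 0,0,0,0,0,0,0, 0,0,0,0,0,0,0, 0,0,0,0,0,0,0, 0,0,0,0,0,0,0, 0,0,0,0,0,0,0]' 70
```

```text
time_s: 2.65
eef_pos: [0.4538, 0.3028, 0.0182]
tcp_rot: [0.685, 0.728, 0.001, 0.0]
ft_force: [-0.6, 1.3, 0.3]
width: 0.044
time_s: 3.45
eef_pos: [0.4539, 0.3028, 0.0184]
tcp_rot: [0.685, 0.728, 0.001, 0.0]
ft_force: [-0.0, -1.1, 5.9]
width: 0.0144
```

```bash
python3 -m handwheel '[0,0,-10,0,0,0,0, 0,0,-30,0,0,0,0, 0,0,-60,0,0,0,0, 0,0,-90,0,0,0,0, -15,1,-110,0,0,0,0, -40,4,-115,0,0,0,0, -70,7,-115,0,0,0,0, -105,10,-115,0,0,0,0]' 70; python3 -m handwheel '[-35,3.5,0,0.01,0,0,0, -70,7,0,0.03,0,0.002,0, -105,10,0,0.06,0,0.004,0, -140,14,0,0.09,0,0.006,0, -165,16,0,0.12,0,0.006,0, -182,18,0,0.15,0,0.006,0, -192,19,0,0.15,0,0.006,0, -194,19,0,0.15,0,0.006,0]' 70
python3 - <<'E'
from cell import manip
from h import *
import json
s=manip.sense();print(s["time_s"],np.round(s["eef_pos"],4),R.from_quat(s["tcp_rot"]).as_matrix().round(4))
c=manip.calibration("wrist"); json.dump({k:np.array(v).tolist() for k,v in c.items()},open("w3.json","w"))
im=manip.capture("wrist")[:,:,::-1]; cv2.imwrite("pics/w3.png",im)
cv2.imwrite("pics/w3v.png",cv2.resize(im,(800,600),interpolation=cv2.INTER_CUBIC))
E
```

```text
time_s: 4.25
eef_pos: [0.4689, 0.1976, 0.1326]
tcp_rot: [0.685, 0.729, 0.0, -0.0]
ft_force: [0.7, -1.4, -2.1]
width: 0.0147
time_s: 5.05
eef_pos: [0.4998, 0.0049, 0.132]
tcp_rot: [0.686, 0.724, -0.055, -0.052]
ft_force: [-0.6, 0.1, -1.5]
width: 0.0149
5.05 [0.4998 0.0049 0.132 ] [[-5.350e-02  9.873e-01 -1.496e-01]
 [ 9.986e-01  5.290e-02 -8.300e-03]
 [-3.000e-04 -1.498e-01 -9.887e-01]]
```

View pics/w3v.png

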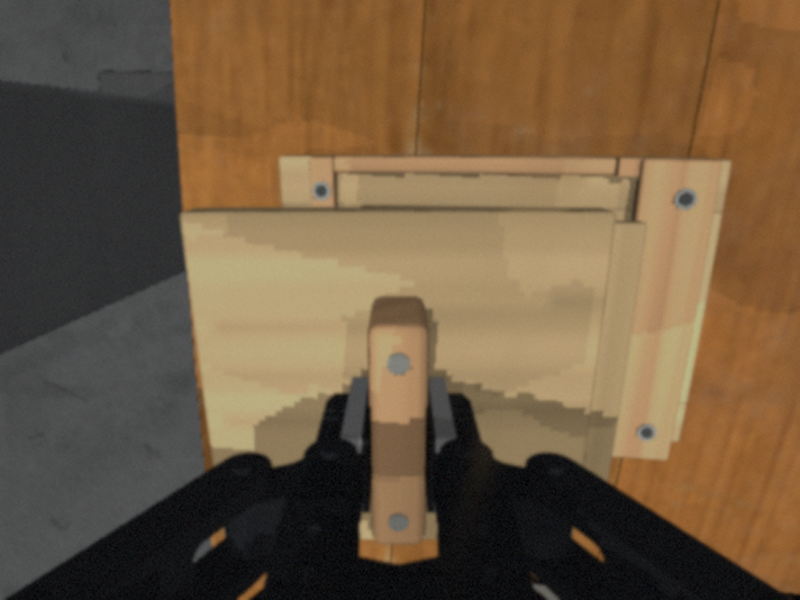

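The w3 view shows the board held square to the gripper with the tongue tip at u≈643, above the tray. The groove screws are at (685,198) and (646,432), and the rail screw at (320,190). I'll check these against the first tray fix.

Run:
```python
from h import *
import json
w1=json.load(open("w1.json"));w3=json.load(open("w3.json"));k=1.5625
w0=dict(w1,position=[.6242,.0786,.3718],attitude=[.9879,.0003,-.0006,.1548])
g=lambda l:np.array(l,float)/3.4+[50,70]
for a,b in [((632,114),(685,198)),((659,480),(646,432)),((106,147),(320,190)),((568,62),(640,158)),((122,95),(333,158))]:
    p,e=tri([w0,w3],[g(a),np.array(b)/k]); print(p.round(4),np.round(e,4))
print(plane(w3,np.array([(685,198),(646,432),(640,158),(636,220)])/k,.044).round(4),plane(w3,np.array([(320,190),(333,158)])/k,.034).round(4))
O=np.array([.5166,.0066]);u=np.array([np.cos(.055),np.sin(.055)])
print("now tray xy",(np.array([.4998,.0049])-O)@u,(np.array([.4998,.0049])-O)@[-u[1],u[0]])
```

```text
[0.6055 0.0675 0.043 ] [0.0004 0.0004]
[ 0.6123 -0.0455  0.042 ] [0.0003 0.0003]
[0.4432 0.0583 0.0299] [0.0002 0.0002]
[0.5866 0.0822 0.035 ] [0.0005 0.0005]
[0.4483 0.0735 0.0257] [0.0002 0.0002]
[[ 0.6051  0.068   0.044 ]
 [ 0.6115 -0.044   0.044 ]
 [ 0.5839  0.0827  0.044 ]
 [ 0.587   0.0572  0.044 ]] [[0.4444 0.0589 0.034 ]
 [0.4506 0.0741 0.034 ]]
now tray xy -0.016868049272337596 -0.0007738951776491837
```

```bash
cat > t.py <<'E'
from cell import manip
from h import *
s=manip.sense();O=np.array([.5166,.0066]);a=.057;u=np.array([np.cos(a),np.sin(a)]);n=np.array([-u[1],u[0]])
M=R.from_quat(s["tcp_rot"]).as_matrix();p=s["eef_pos"];d=np.array(p[:2])-O
th=np.arctan2(-M[2,1],-M[2,2]);yaw=np.arctan2(-M[0,0],M[1,0])
x,z=1e3*(d@u),1e3*p[2];c,q=np.cos(th),np.sin(th)
f=np.array(s["ft_force"])
print(f"t{s['time_s']:.2f} tcp u{x:.1f} n{1e3*(d@n):.1f} z{z:.1f} tilt{th:.3f} yaw{yaw:.3f} roll{M[2,0]:.3f} | tip u{x+77*c-16.4*q:.1f} z{z-77*q-16.4*c:.1f} nearbot z{z+65*q-18.4*c:.1f} | Fu{f[:2]@u:.1f} Fn{f[:2]@n:.1f} Fz{f[2]:.1f} w{s['width']:.4f}")
E
python3 -m handwheel '[0,2,10,0,0,0,0, 0.3,5,25,0,0,-0.001,0, 0.6,9,40,0,0,-0.003,0, 0.8,12,55,0,0,-0.003,0, 0.8,14,65,0,0,-0.003,0, 0.8,14.6,70.4,0,0,-0.003,0, 0.8,14.6,70.4,0,0,-0.003,0, 0.8,14.6,70.4,0,0,-0.003,0]' 70; python3 t.py
```

```text
time_s: 5.9
eef_pos: [0.5043, 0.0066, 0.0606]
tcp_rot: [0.684, 0.725, -0.054, -0.051]
ft_force: [-0.7, -0.5, -1.2]
width: 0.0144
t5.90 tcp u-12.3 n0.7 z60.6 tilt0.150 yaw0.058 roll-0.000 | tip u61.4 z32.9 nearbot z52.1 | Fu-0.7 Fn-0.5 Fz-1.2 w0.0144
```

```bash
python3 -m handwheel '[-0.3,0.3,2,0,0,0,0, -0.5,0.6,4.15,0,0,0,0, -0.6,2.6,3.85,0,0,0,0, -0.7,5,3.5,0,0,0,0, -0.7,7.5,3.1,0,0,0,0, -0.7,10,2.7,0,0,0,0, -0.7,12,2.4,0,0,0,0, -0.7,14,2.1,0,0,0,0]' 70; python3 t.py
```

```text
time_s: 6.7
eef_pos: [0.5178, 0.0067, 0.0563]
tcp_rot: [0.684, 0.725, -0.054, -0.051]
ft_force: [-0.0, 0.6, -1.8]
width: 0.0147
t6.70 tcp u1.2 n0.1 z56.3 tilt0.150 yaw0.058 roll-0.000 | tip u74.8 z28.6 nearbot z47.8 | Fu-0.0 Fn0.6 Fz-1.8 w0.0147
```

```bash
python3 -m handwheel '[0,0.7,-0.1,0,0,0,0, 0,1.4,-0.2,0,0,0,0, 0,2.1,-0.3,0,0,0,0, 0,2.8,-0.4,0,0,0,0, 0,3.4,-0.5,0,0,0,0, 0,4,-0.6,0,0,0,0, 0,4,-0.6,0,0,0,0, 0,4,-0.6,0,0,0,0]' 70; python3 t.py
python3 - <<'E'
from cell import manip
import cv2
a=manip.capture("side")[:,:,::-1][170:250,190:310]; b=manip.capture("scene")[:,:,::-1][180:260,210:310]
import numpy as np
A=cv2.resize(a,(780,520),interpolation=cv2.INTER_CUBIC);cv2.imwrite("pics/s4.png",A)
E
```

```text
time_s: 7.5
eef_pos: [0.5206, 0.007, 0.0561]
tcp_rot: [0.684, 0.725, -0.055, -0.052]
ft_force: [-4.4, -0.4, 0.3]
width: 0.0148
t7.50 tcp u4.0 n0.2 z56.1 tilt0.152 yaw0.058 roll0.000 | tip u77.7 z28.2 nearbot z47.8 | Fu-4.4 Fn-0.2 Fz0.3 w0.0148
```

View pics/s4.png

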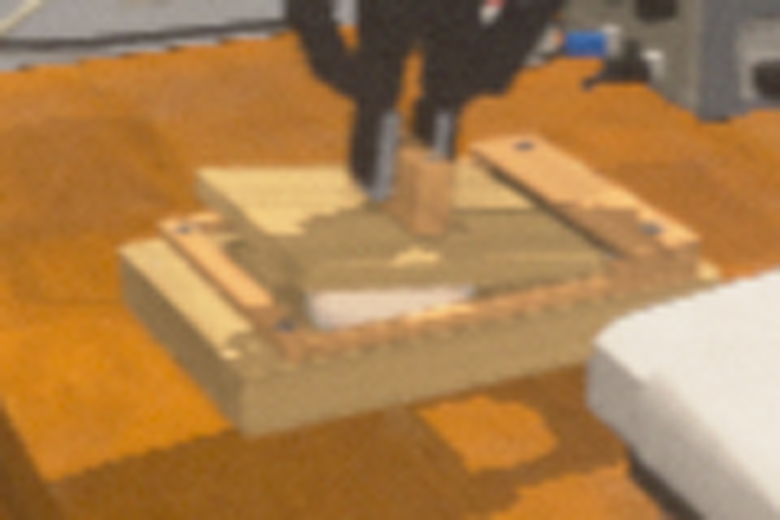

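The side crop shows the tongue edge under the lip (≈(610,250)) and the near edge raised above the rail (≈(250,210)). The push is 4.4 N, so I'll continue to about 10 N.

```bash
python3 -m handwheel '[0,0.5,-0.1,0,0,0,0, 0,1,-0.15,0,0,0,0, 0,1.5,-0.2,0,0,0,0, 0,2,-0.3,0,0,0,0, 0,2.5,-0.4,0,0,0,0, 0,2.5,-0.4,0,0,0,0, 0,2.5,-0.4,0,0,0,0, 0,2.5,-0.4,0,0,0,0]' 70; python3 t.py
```

```text
time_s: 8.4
eef_pos: [0.5222, 0.0071, 0.0562]
tcp_rot: [0.684, 0.725, -0.056, -0.053]
ft_force: [-7.2, -0.1, 1.9]
width: 0.0144
t8.40 tcp u5.6 n0.2 z56.2 tilt0.154 yaw0.058 roll0.000 | tip u79.2 z28.1 nearbot z48.0 | Fu-7.2 Fn0.3 Fz1.9 w0.0144
```

```bash
python3 -m handwheel '[0,0.5,-0.1,0,0,0,0, 0,1,-0.1,0,0,0,0, 0,1.5,-0.1,0,0,0,0, 0,2,-0.1,0,0,0,0, 0,2,-0.1,0,0,0,0, 0,2,-0.1,0,0,0,0, 0,2,-0.1,0,0,0,0, 0,2,-0.1,0,0,0,0]' 70; python3 t.py
```

```text
time_s: 9.2
eef_pos: [0.5232, 0.0072, 0.056]
tcp_rot: [0.684, 0.725, -0.057, -0.054]
ft_force: [-8.9, -0.3, 3.9]
width: 0.0147
t9.20 tcp u6.6 n0.2 z56.0 tilt0.157 yaw0.058 roll0.000 | tip u80.1 z27.8 nearbot z47.9 | Fu-8.9 Fn0.2 Fz3.9 w0.0147
```

```bash
python3 -m handwheel '[0,0.1,0.2,-0.007,0,0,0, 0,0,0.8,-0.016,0,0,0, 0,-0.1,1.6,-0.026,0,0,0, 0,-0.2,2.4,-0.036,0,0,0, 0,-0.3,3.1,-0.047,0,0,0, 0,-0.4,3.8,-0.057,0,0,0, 0,-0.4,3.8,-0.057,0,0,0, 0,-0.4,3.8,-0.057,0,0,0]' 70; python3 t.py
```

```text
time_s: 10.0
eef_pos: [0.5218, 0.0071, 0.0518]
tcp_rot: [0.685, 0.726, -0.036, -0.035]
ft_force: [-9.4, 0.1, 3.0]
width: 0.0146
t10.00 tcp u5.2 n0.2 z51.8 tilt0.100 yaw0.058 roll0.000 | tip u80.2 z27.8 nearbot z40.0 | Fu-9.4 Fn0.6 Fz3.0 w0.0146
```

```bash
python3 -m handwheel '[0,0.1,0.4,-0.008,0,0,0, 0,0,1.1,-0.018,0,0,0, 0,-0.1,1.9,-0.029,0,0,0, 0,-0.2,2.7,-0.04,0,0,0, 0,-0.35,3.5,-0.05,0,0,0, 0,-0.5,4.3,-0.06,0,0,0, 0,-0.5,4.3,-0.06,0,0,0, 0,-0.5,4.3,-0.06,0,0,0]' 70; python3 t.py
```

```text
time_s: 10.8
eef_pos: [0.5208, 0.0071, 0.0473]
tcp_rot: [0.686, 0.727, -0.015, -0.014]
ft_force: [-8.7, -0.1, 2.0]
width: 0.0144
t10.80 tcp u4.2 n0.2 z47.3 tilt0.040 yaw0.058 roll0.000 | tip u80.5 z27.8 nearbot z31.6 | Fu-8.7 Fn0.4 Fz2.0 w0.0144
```

```bash
python3 -m handwheel '[0,0.2,0.3,-0.005,0,0,0, 0,0.2,0.9,-0.013,0,0,0, 0,0.1,1.5,-0.021,0,0,0, 0,0,2,-0.028,0,0,0, 0,-0.1,2.5,-0.034,0,0,0, 0,-0.2,3,-0.04,0,0,0, 0,-0.2,3,-0.04,0,0,0, 0,-0.2,3,-0.04,0,0,0]' 70; python3 t.py
```

```text
time_s: 11.6
eef_pos: [0.5203, 0.0071, 0.0444]
tcp_rot: [0.686, 0.727, -0.0, -0.0]
ft_force: [-9.5, -1.6, 4.0]
width: 0.0148
t11.60 tcp u3.8 n0.2 z44.4 tilt0.001 yaw0.058 roll0.001 | tip u80.7 z28.0 nearbot z26.1 | Fu-9.5 Fn-1.1 Fz4.0 w0.0148
```

```bash
python3 -m handwheel '[0,0,0.4,0,0,0,0, 0,0,0.7,0,0,0,0, 0,0,0.7,0,0,0,0, 0,-0.7,0.7,0,0,0,0, 0,-1.4,0.7,0,0,0,0, 0,-2,0.7,0,0,0,0, 0,-2,0.7,0,0,0,0, 0,-2,0.7,0,0,0,0]' 70; python3 t.py
```

```text
time_s: 12.4
eef_pos: [0.5204, 0.007, 0.0444]
tcp_rot: [0.686, 0.727, 0.001, 0.001]
ft_force: [-7.1, 0.0, 1.5]
width: 0.015
t12.40 tcp u3.8 n0.2 z44.4 tilt-0.003 yaw0.058 roll0.000 | tip u80.8 z28.3 nearbot z25.8 | Fu-7.1 Fn0.4 Fz1.5 w0.0150
```

```bash
python3 -m handwheel '[0,-2,0,0,0,0,0, 0,-2,0,0,0,0,0, 0,-2,0,0,0,0,5, 0,-2,0,0,0,0,25, 0,-2,0,0,0,0,30, 0,-2,0,0,0,0,50, 0,-2,0,0,0,0,50, 0,-2,0,0,0,0,50]' 20; python3 t.py; python3 -m handwheel '[0,0,-3,0,0,0,50, 0,0,-10,0,0,0,50, 0,0,-25,0,0,0,50, 0,0,-45,0,0,0,50, 0,0,-70,0,0,0,50, 0,0,-95,0,0,0,50, 0,0,-120,0,0,0,50, -25,0,-130,0,0,0,50]' 20; python3 t.py
python3 - <<'E'
from cell import manip
from h import *
import json
c=manip.calibration("wrist"); json.dump({k:np.array(v).tolist() for k,v in c.items()},open("w5.json","w"))
im=manip.capture("wrist")[:,:,::-1]; cv2.imwrite("pics/w5v.png",cv2.resize(im,(800,600),interpolation=cv2.INTER_CUBIC))
a=manip.capture("side")[:,:,::-1][170:250,190:310]
cv2.imwrite("pics/s5.png",cv2.resize(a,(780,520),interpolation=cv2.INTER_CUBIC))
E
```

```text
time_s: 13.2
eef_pos: [0.5208, 0.0068, 0.0448]
tcp_rot: [0.686, 0.727, 0.003, 0.003]
ft_force: [0.1, 0.1, -0.1]
width: 0.0425
t13.20 tcp u4.2 n-0.1 z44.8 tilt-0.009 yaw0.058 roll-0.000 | tip u81.3 z29.1 nearbot z25.9 | Fu0.1 Fn0.1 Fz-0.1 w0.0425
time_s: 14.0
eef_pos: [0.5223, -0.0168, 0.178]
tcp_rot: [0.685, 0.728, 0.005, 0.004]
ft_force: [0.4, -0.8, 0.7]
width: 0.0427
t14.00 tcp u4.4 n-23.7 z178.0 tilt-0.013 yaw0.061 roll0.000 | tip u81.6 z162.6 nearbot z158.8 | Fu0.4 Fn-0.8 Fz0.7 w0.0427
```

View pics/w5v.png

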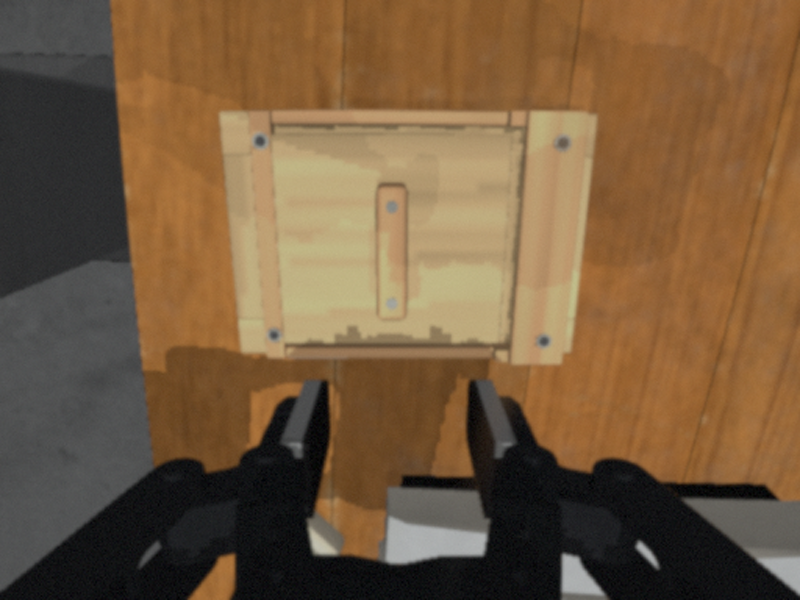

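View pics/s5.png

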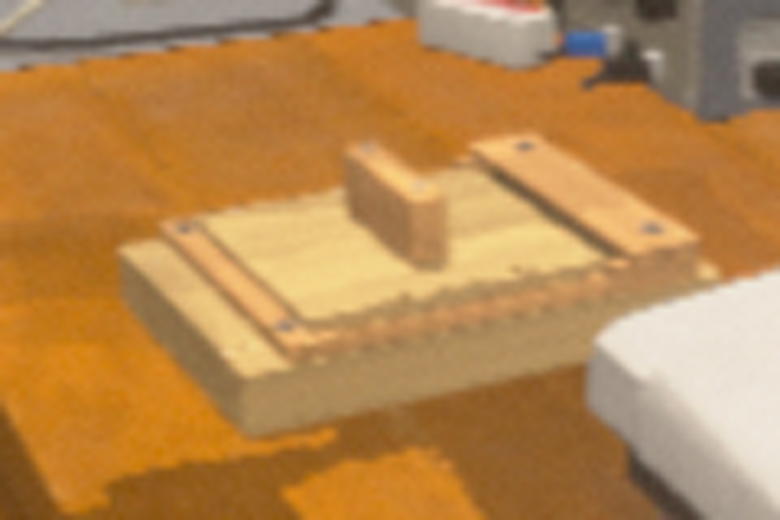

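Both views show the board behind the near rail, with its near edge on the rail line (u≈275) and its far end under the lip (u≈515). It looks level and square, and the gripper is clear. One numeric check before handing in: triangulate the batten screws across the two views.

Run:
```python
from cell import manip
from h import *
import json
w=json.load(open("w5.json"));s=manip.calibration("side")
P=[]
for a,b in [((392,207),(367,150)),((392,303),(422,188))]:
    p,e=tri([w,s],[np.array(a)/1.5625,np.array(b)/6.5+[190,170]]);P.append(p);print(p.round(4),np.round(e,4))
B=plane(w,np.array([(392,207),(392,303)])/1.5625,.068);S=plane(w,np.array([(562,142),(544,341)])/1.5625,.044)
print("yaw board",np.arctan2(*(B[1]-B[0])[:2]*[1,-1]),"frame",np.arctan2(*(S[1]-S[0])[:2]*[1,-1]))
O=np.array([.5166,.0066]);u=np.array([np.cos(.057),np.sin(.057)])
print("board u",(B.mean(0)[:2]-O)@u*1e3,"groove screws u",(S.mean(0)[:2]-O)@u*1e3)
st=manip.sense();print(st["time_s"],st["qd"])
manip.hand_in()
```

```text
[0.5178 0.0311 0.0664] [0. 0.]
[ 0.5212 -0.019   0.0662] [0.0006 0.0006]
yaw board 0.057881332919721425 frame 0.06166931437670724
board u 2.5911541425116917 groove screws u 92.11612937419419
14.1 [ 0.02262431  0.02857964  0.03755806  0.03926947 -0.00542031  0.03288092]
the job is handed in; nothing more can be done
```

The board is seated on the tray, with its near edge behind the near rail and its tongue under the lip, and I handed the job in at about 14 s. No verdict was reported.

**What I did:** I gripped the board by its batten and entered the groove at a tilt of about 0.15 rad. I pushed to 9–9.5 N on the seal, or about 4.5 mm of travel judged from force and position. Then I lowered the near edge about the tongue tip, with the push between 8.7 and 9.5 N, until the board was flat. Finally I eased off, opened the fingers and moved clear. The push dipped to 8.7 N, just below the suggested 9 N, when the tilt was 0.04 rad, and the near edge still dropped in.

**Last checks:**
- **Height:** the batten screws triangulated to z 66.2–66.4 mm, where about 68 mm is expected for a seated board. The same method read about 3 mm low on the batten before the grasp, so I take this as seated.
- **Level:** the two batten screws agree within 0.2 mm, so there is no sideways lean. I did not measure the near-to-far tilt after release, but the views look flat and the tool read within 0.003 rad of level with the board down.
- **Square:** the board's angle differs from the frame's by about 0.004 rad.
- **Clear of the robot:** the gripper is about 13 cm above the board and read no load when the fingers opened.
- **Things nearby:** the gripper never went near the dish, timer or slide pack. I did not measure their positions again at the end.

**What disagreed:** when I eased back 2 mm before letting go, the tool did not move and the push only fell to 7.1 N. That fits the board already resting against the near rail. I could not see the seal, so its final travel of about 3 mm is inferred from the seated position.

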